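# Seat a centrifuge rotor on its keyed spindle

### The job

Take the rotor by its knob from its stand and fit it on the centrifuge's spindle: set it over the pin, turn it under light pressure until its slots drop over the drive key, then leave it fully home, level and released. Never press it hard on the spindle or force it round against the key (stay well below 35 N), and leave the lid, bottle, tube rack and timer where they are.

Things in the scene. Friction and masses are not known exactly. Their poses are not given: they have to be found in the camera images.
- rotor: Loose aluminium rotor, 0.28 to 0.46 kg. Origin: centre of the hub's underside, z up. Square hub 42 x 42 mm from z = 0 to 24, disc of radius 48 from z = 24 to 38 with eight dark pockets, black knob above. Underneath: a blind bore 11 wide, 24 deep, and two crossed slots 8 wide, 8 deep, along the rotor's x and y right across the hub: it fits the key at every quarter turn.
- rotor_knob (a point): Point on the rotor's axis in its black flat-sided knob, 60 mm above the rotor's origin; same axes as the rotor. The knob is a block 16 mm along the rotor's x and 34 mm along its y, standing from the disc's top (22 mm below this point) to 12 mm above this point. Grasp it across its 16 mm.
- stand: Fixed grey plastic ring on the bench, outer diameter 88, inner 68, height 30 mm; origin at the centre of its underside. The rotor's disc rests on it at the start, the hub hanging inside it (rotor origin 6 mm above the bench).
- centrifuge: Small white round bench centrifuge, lid off, fixed to the bench: housing 192 mm in diameter, grey control panel on its own -x side (106 mm from the axis), chamber wall of outer radius 84 mm with its rim 83 mm above the bench. Origin: centre of its underside, z up. The braked spindle stands upright in the middle and does not turn.
- spindle_seat (a point): Point on the spindle's axis at the top face of its round flange (radius 29 mm), 75 mm above the bench, where the hub's underside (rotor origin) lies when fully home. It does not move when the spindle gives. The flange sits on a sprung mount: it stays up under a load of up to 7.5 N, rotor's weight included, then gives 1 mm per 3 N more, up to a stop at 3 mm (about 16.5 N).
- key_centre (a point): Point on the spindle's axis at the top of the drive key, 7 mm above the flange. Key: steel bar 40 mm long, 6 wide, 7 high, across the axis in an UNKNOWN direction (any; seen from above while bare; this point's axes are the housing's). Over 3 degrees out of line, the hub rides on the key, 7 mm high; in line under light pressure the mount springs up, the force falls, and turning further jams.
- pin_top (a point): Tip of the spindle's round centring pin, 22 mm above the flange. The pin is 9 mm in diameter, its top 6 mm tapered to 3 mm; it enters the bore under the rotor and passes up through the drive key's middle.
- lid: Bystander: the centrifuge's clear plastic dome lid lying mouth down on the bench, diameter 144, height 60 mm, its origin at the top of the dome, its own z pointing down.
- bottle: Bystander: glass bottle with blue cap, diameter 60, height 140 mm; origin at the centre of its underside.
- tuberack: Bystander: green rack 90 x 150 mm with capped tubes, 96 mm high; origin at the centre of its underside.
- timer: Bystander: small flat white bench timer 60 x 45 x 18 mm; origin at the centre of its underside.
There are look-alikes about, which are no part of the job. What is shaped like the rotor but red is not meant.

How it is judged (in metres and radians):
On the way, in this order (a step that is already met when the one before it is completed fails the run):
1. the rotor is lifted off its stand (height (world z) of rotor above 0.04 m and contact force between rotor and stand below 0.1 N), for 0.1 s.
2. the rotor's slots have dropped over the drive key, the hub on the flange (z of rotor in the frame of spindle_seat below 0.003 m and horizontal distance between rotor and spindle_seat below 0.004 m and angle between rotor's own z axis and vertical below 0.06 rad), for 0.2 s.
At the end, for the whole second after the job is handed in: The rotor rests by its own weight on the spindle, released and still: the hub's underside within 3 mm of the flange's free height, at most 4 mm off the spindle's axis, tilted under 0.05 rad (z of rotor in the frame of spindle_seat between -0.003 and 0.003 m and horizontal distance between rotor and spindle_seat below 0.004 m and angle between rotor's own z axis and vertical below 0.05 rad and linear speed of rotor below 0.02 m/s and contact force between rotor and centrifuge above 1 N); the robot touches nothing.
It fails at once if the rotor is pressed or forced against the centrifuge with more than 35 N (contact force between rotor and centrifuge above 35 N).
It fails at once if a bystander (lid, bottle, tube rack, timer) is shifted more than 20 mm (distance of any of lid, bottle, tuberack, timer from where it was at the start of the episode above 0.02 m).
It also fails if it takes over 67 s, if anything falls off the work surface, if the arm or the gripper's body presses on something with over 40 N, if the wrist force passes 120 N, or if a joint passes its speed limit or range.

### The arm

A 6-joint arm with a two-finger parallel gripper is mounted at the origin on the work surface. World frame = base frame: x ahead of the robot, y to its left, z up, the work surface at z = 0. Lengths are in m, angles in degrees, forces in N, time in s.
With the tool pointing down it reaches from about 0.4 to 0.825 m from the base axis. Payload 7 kg.
Tool frame: the origin (TCP) lies at the very end of the fingers, on their centre line; the grasp point (between the pads) lies 19 mm behind it; y points along the fingers, x is the direction in which the jaws open and shut, and the axes are right-handed (so a half turn about y gives the same grasp; the last joint's range is limited). The gripper opens to 88 mm and grips with 3 to 60 N. Pads are 19 mm wide; open, the fingers measure 130 mm over their backs; the gripper's body (78 mm by 193 mm) begins 47 mm behind the grasp point.
Start: joints at [86.179, 20.546, 0.682, 0, -70.136, -16.507], TCP at [0.235, 0.633, 0.227] pointing down, gripper open.
Joint ranges: [-176.03, 176.03], [-82.01, 121.73], [-58.28, 71.71], [-173.87, 95.51], [-174.79, -0.11], [-173.66, 173.66]. Speed limits (degrees/s): [136.94, 136.94, 172.46, 180, 180, 180].

### API

Orientations are given as [roll, pitch, yaw] about the fixed x, y, z axes, in that order (R = Rz(yaw) Ry(pitch) Rx(roll)).
In Python, from plant import ctrl gives the robot as it stands.
- The arm moves only by the shell command python3 -m crank 'ROWS'. ROWS is JSON, a list that holds one entry, the list of rows, each a list of 5 numbers: the closure, from -1 (fully open) to 1 (shut), then the shift along the tool's x, y, z in mm, then the turn about the tool's y in rad. In form: [[[claw, x, y, z, turn], ...]]. A call has 1 to 12 rows; each row is the pose to reach, as a shift and turn from the pose commanded when the call began, along the tool's axes at that moment; what a row does not reach only later rows make up. A row lasts 1/8 s, in which the tool goes at most 62.5 mm and 10.7 degrees, less where a joint would pass 70% of its speed; a pose out of reach is approached as far as the arm can. A call with a gripper value outside its range is refused whole. The fingers move at their own pace and stop on an object; the grip force is fixed at half the most. Time passes only in rows, so rows that repeat a pose let the fingers close. It gives the time, the measured TCP pose, the force and the opening at its end, in the units of the state.
- ctrl.get_obs(): the state, without advancing time (a new reading comes with each control period).
- ctrl.snapshot(name): name is "side" or "top"; returns the picture (400x640x3 uint8, red, green, blue); there is no depth.
- ctrl.camera_model(name): a dict with "fx", "fy", "cx", "cy" (pixels), "origin" and "orientation" of the camera in the world. Camera axes: x right, y down, z forward; pixel columns grow to the right and rows downward; lengths in m; the calibration is good to about 2 mm. A picture is of the moment at which its call begins. camera_model takes no time and is no camera call.
- ctrl.close_job(): hands the job in, once; it reports no verdict.
Trained networks look in the newest picture that a camera, given by its name, has taken for a name from the list of things; names that differ only in an ending like _2 or _b are one class to them, and where a whole thing is asked for, a point or a joint stands for the part that bears it (a point fixed in the world has none). Each returns a list of dicts, best first, with "confidence" (0 to 1); they miss things now and then, are a little off and sometimes report something else, mostly with a low value. They report only what shows in the picture. A call takes as long as a camera call. They do not tell look-alikes from the thing itself.
- ctrl.find_in(camera, name): "extent" ([left, top, width, height] in pixels, round what is visible of it).
The state is a dict: "clock": time; "joint_pos": joint angles; "qvel": joint speeds; "tau": joint torques, N m; "tool_pos": TCP position; "orientation": TCP orientation; "force": force on the tool from outside, world axes, zero at the start; "moment": the same for the moment, N m; "opening": finger opening in m.
Only numpy, scipy, OpenCV 4.12 (cv2) and the standard library are available. Lean on these libraries where they do the work, as an engineer would, in place of code of your own. Each camera call takes 0.05 s, during which the arm holds its last target.

## Working session

There is one attempt and no reset: what is moved stays moved. The work goes in short steps, Python scripts to look and compute and a shell command to move; the robot and the scene stay as the last step left them, time stands still between calls to the robot, and variables do not carry over. Pictures are saved under pics/ and viewed, and the job is handed in when it is done.

```bash
mkdir -p pics; ls; python3 - <<'E'
from plant import ctrl
import cv2, json
o=ctrl.get_obs(); print(o)
for n in ("side","top"):
    im=ctrl.snapshot(n); cv2.imwrite(f"pics/{n}0.png",im[:,:,::-1]); print(n,ctrl.camera_model(n))
    for t in ("rotor","rotor_knob","stand","centrifuge","key_centre","pin_top","lid","bottle","tuberack","timer"):
        try: print(t,[(round(d['confidence'],2),[round(v) for v in d['extent']]) for d in ctrl.find_in(n,t)])
        except Exception as e: print(t,e)
print(ctrl.get_obs()['clock'])
E
```

```text
pics
{'clock': 0.0, 'joint_pos': array([ 8.61798584e+01,  2.05918930e+01,  6.33569722e-01, -2.13960518e-02,
       -7.01365169e+01, -1.65070712e+01]), 'qvel': array([-0.0386706 ,  0.06201065, -0.03252769,  0.02898687, -0.00265507,
       -0.09930163]), 'tau': array([ 1.59335134e-03, -5.82718921e+01,  2.93041956e+01,  6.99727044e+00,
        7.03483616e-03, -1.49113962e-04]), 'tool_pos': array([0.23432717, 0.63248812, 0.22561197]), 'orientation': array([-8.99923345e+01, -9.66467263e-02, -1.10334506e+02]), 'force': array([-0.38568102, -0.75363449,  0.54513395]), 'moment': array([ 0.0333029 , -0.0523108 ,  0.02149298]), 'opening': 0.08760226632176707}
side {'fx': 376.47691972224135, 'fy': 376.47691972224135, 'cx': 315.3540251344691, 'cy': 199.36618109578933, 'origin': array([ 0.47980077, -0.86923499,  0.64321249]), 'orientation': array([-125.07465434,    1.16997473,   -8.26378187])}
rotor [(0.87, [232, 280, 47, 38]), (0.71, [293, 231, 41, 38]), (0.58, [312, 294, 49, 41])]
rotor_knob [(0.77, [233, 280, 44, 36]), (0.73, [295, 235, 38, 34]), (0.71, [312, 289, 48, 47])]
stand [(0.82, [292, 
[... 347 characters left out ...]
4795, 'cy': 202.33543968404356, 'origin': array([ 0.43326068, -0.08412488,  0.95755704]), 'orientation': array([-168.63903268,    0.44366891,  -90.13196782])}
rotor [(0.94, [433, 197, 40, 41]), (0.8, [364, 208, 45, 40]), (0.68, [412, 266, 40, 36])]
rotor_knob [(0.92, [414, 264, 41, 41]), (0.88, [434, 199, 43, 37]), (0.55, [367, 206, 41, 43])]
stand []
centrifuge [(0.6, [187, 200, 77, 88])]
key_centre [(0.9, [184, 204, 79, 80]), (0.33, [351, 120, 65, 48])]
pin_top [(0.96, [182, 203, 84, 80])]
lid []
bottle [(0.75, [295, 125, 23, 39]), (0.22, [185, 201, 78, 83]), (0.19, [368, 208, 38, 40])]
tuberack [(0.57, [352, 118, 68, 48]), (0.22, [185, 203, 80, 82])]
timer [(0.96, [282, 252, 18, 28])]
1.1
```

```bash
python3 - <<'E'
import cv2, numpy as np
a=cv2.imread("pics/side0.png");b=cv2.imread("pics/top0.png")
cv2.imwrite("pics/side0x.png",cv2.resize(a[100:360,200:460],(780,600) if 0 else (600,600),interpolation=cv2.INTER_CUBIC))
cv2.imwrite("pics/top0x.png",cv2.resize(b[100:320,170:490],(800,550),interpolation=cv2.INTER_CUBIC))
E
```

```text
(no output)
```

View pics/side0.png

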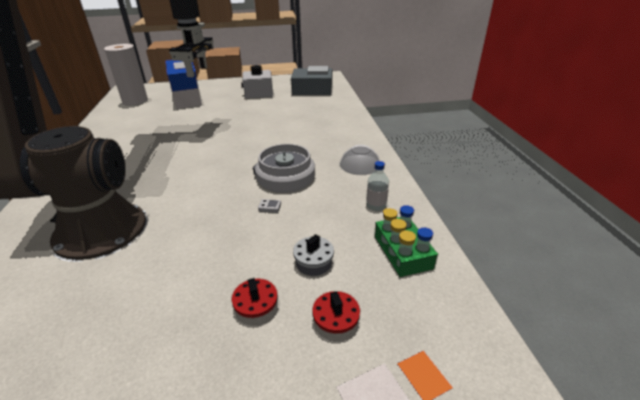

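View pics/top0.png

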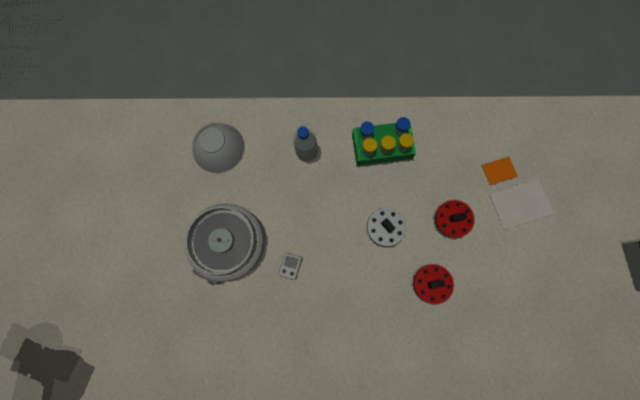

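View pics/side0x.png

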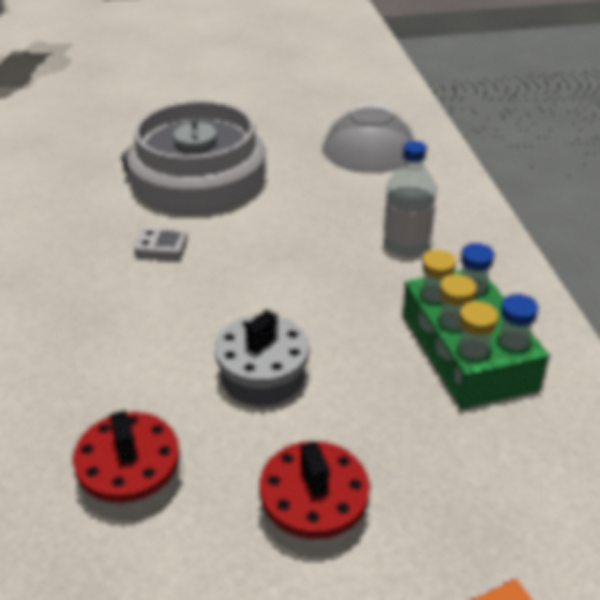

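View pics/top0x.png

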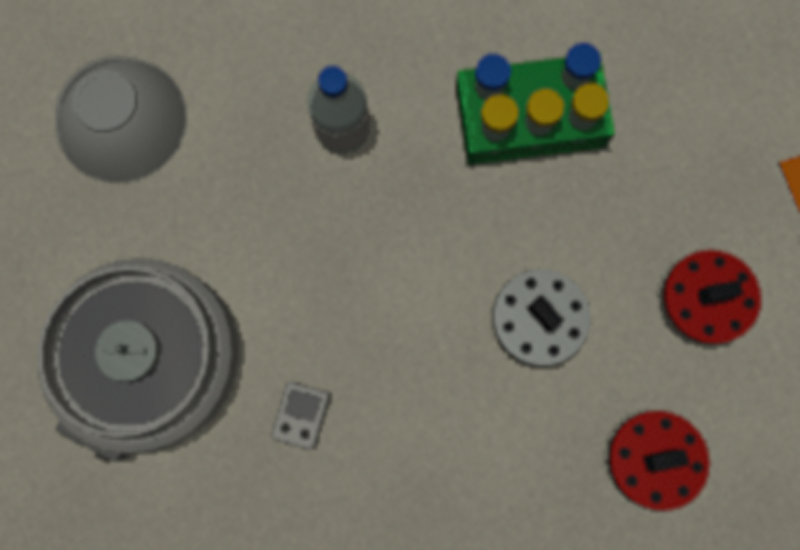

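Top view: grey rotor at about (387,227), red look-alikes at (454,218) and (433,283), centrifuge flange at about (220,240). The side view agrees: rotor at (314,253), centrifuge at (285,165). Next I measure these by triangulation.

```bash
cat > h.py <<'E'
from plant import ctrl
import numpy as np, cv2
from scipy.spatial.transform import Rotation as R
def cam(n):
    c=ctrl.camera_model(n); c['R']=R.from_euler('xyz',c['orientation'],degrees=True).as_matrix(); return c
C={n:cam(n) for n in('side','top')}
def proj(n,P):
    c=C[n]; p=(np.atleast_2d(P)-c['origin'])@c['R']
    return np.c_[c['fx']*p[:,0]/p[:,2]+c['cx'],c['fy']*p[:,1]/p[:,2]+c['cy']]
def ray(n,uv):
    c=C[n]; d=c['R']@np.array([(uv[0]-c['cx'])/c['fx'],(uv[1]-c['cy'])/c['fy'],1.]); return c['origin'],d/np.linalg.norm(d)
def onz(n,uv,z):
    o,d=ray(n,uv); return o+d*(z-o[2])/d[2]
def tri(ut,us):
    A=np.zeros((3,3));b=np.zeros(3);L=[]
    for n,u in(('top',ut),('side',us)):
        o,d=ray(n,u);M=np.eye(3)-np.outer(d,d);A+=M;b+=M@o;L.append((o,d))
    P=np.linalg.solve(A,b); return P,[np.linalg.norm((np.eye(3)-np.outer(d,d))@(P-o))for o,d in L]
def circ(c,r,n=72):
    t=np.linspace(0,2*np.pi,n,endpoint=False);return np.c_[c[0]+r*np.cos(t),c[1]+r*np.sin(t),np.full(n,c[2])]
E
python3 - <<'E'
from h import *
a=cv2.imread("pics/side0.png");b=cv2.imread("pics/top0.png")
# 8x crops
def crop(im,x,y,w,h,s,name): cv2.imwrite(name,cv2.resize(im[y:y+h,x:x+w],None,fx=s,fy=s,interpolation=cv2.INTER_CUBIC))
R1=np.hstack([cv2.resize(b[200:256,358:418],(600,560),interpolation=cv2.INTER_CUBIC)]);cv2.imwrite("pics/rt.png",R1)
cv2.imwrite("pics/rs.png",cv2.resize(a[225:281,284:344],(600,560),interpolation=cv2.INTER_CUBIC))
cv2.imwrite("pics/ct.png",cv2.resize(b[215:265,195:245],(600,600),interpolation=cv2.INTER_CUBIC))
cv2.imwrite("pics/cs.png",cv2.resize(a[140:180,260:310],(750,600),interpolation=cv2.INTER_CUBIC))
print(onz('top',(387,227),.044),onz('side',(314,252),.044))
print(onz('top',(220,240),.075),onz('side',(285,160),.075))
E
```

```text
[ 0.55431995 -0.22160815  0.044     ] [ 0.55687278 -0.23166358  0.044     ]
[0.52050272 0.17962528 0.075     ] [0.5224892  0.15963076 0.075     ]
```

View pics/rt.png

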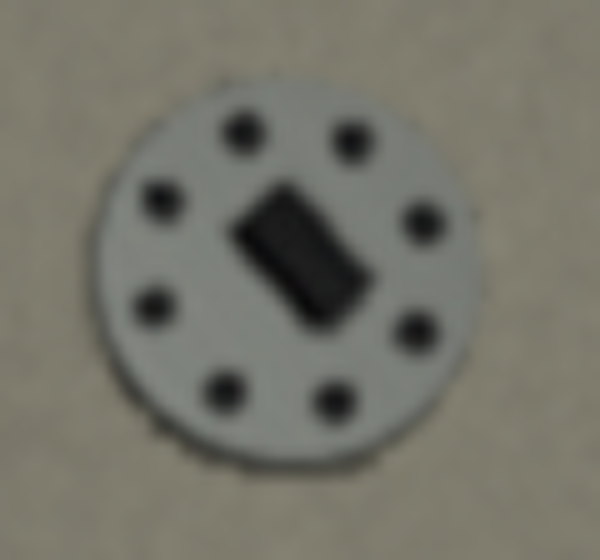

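View pics/rs.png

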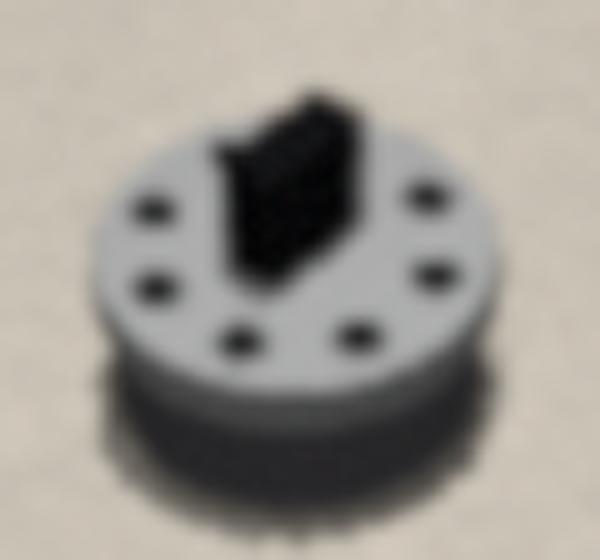

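View pics/ct.png

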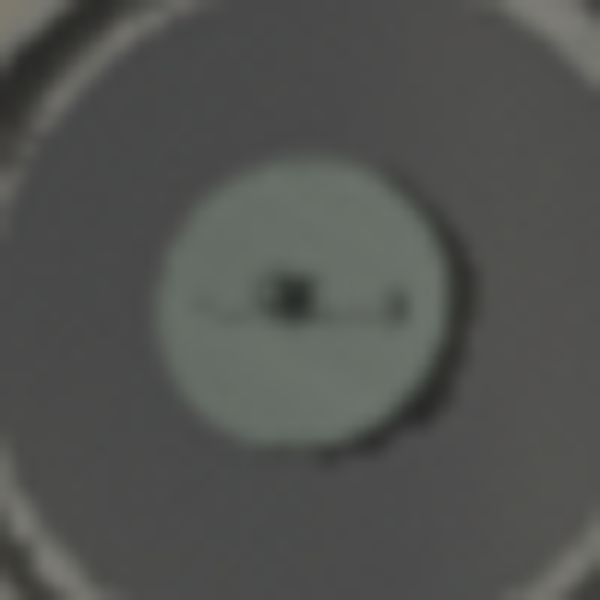

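View pics/cs.png

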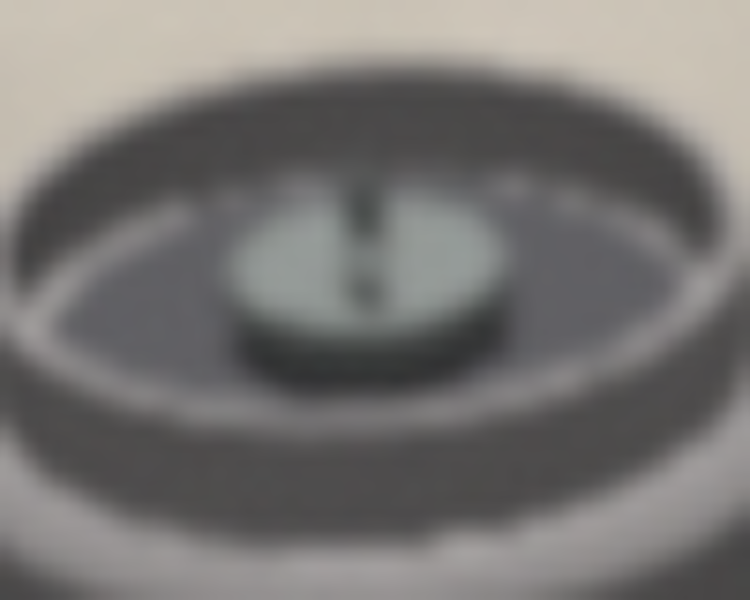

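```bash
python3 - <<'E'
from h import *
from scipy.optimize import least_squares
def z(p,x0,y0,s): p=np.array(p,float); return np.c_[x0+(p[:,0]+.5)/s-.5,y0+(p[:,1]+.5)/s-.5]
pt=z([(243,133),(352,142),(424,223),(416,332),(335,402),(225,392),(155,306),(162,202)],358,200,10)
ps=z([(153,210),(157,288),(241,341),(358,338),(435,275),(429,197)],284,225,10)
print(tri(pt.mean(0),(ps[[0,1,4,5]]).mean(0)))
# planar fit, params x,y,z,r,yaw; match nearest model pocket
def model(q):
    t=q[4]+np.deg2rad(np.arange(8)*45); return np.c_[q[0]+q[3]*np.cos(t),q[1]+q[3]*np.sin(t),np.full(8,q[2])]
from scipy.spatial.distance import cdist
def res(q,w=(1,1)):
    P=model(q); o=[]
    for n,p in(('top',pt),('side',ps)):
        m=proj(n,P); j=cdist(p,m).argmin(1); o.append((p-m[j]).ravel())
    return np.concatenate(o)
best=min((least_squares(res,[.555,-.225,.044,.036,a]) for a in np.deg2rad([0,10,20,30,40])),key=lambda s:s.cost)
print('rotor disc top fit',best.x[:4],np.rad2deg(best.x[4])%45,'rms px',np.sqrt(np.mean(best.fun**2)))
# each camera at z=.044
print('top only',onz('top',pt.mean(0),.044),'side only',onz('side',ps[[0,1,4,5]].mean(0),.044))
# knob long axis direction: top-view knob ends
k=z([(257,207),(347,304)],358,200,10); d=onz('top',k[1],.078)-onz('top',k[0],.078); print('knob long',d,np.rad2deg(np.arctan2(d[1],d[0])))
# flange
ft=z([(305,300)],195,215,12)[0]; print('flange top cam @75',onz('top',ft,.075))
# key ends
k=z([(195,303),(400,306)],195,215,12); d=onz('top',k[1],.082)-onz('top',k[0],.082); print('key',d,np.linalg.norm(d),np.rad2deg(np.arctan2(d[1],d[0])), 'mid',onz('top',k.mean(0),.082))
ks=z([(368,187),(368,305)],260,140,15)
for p in z([(366,180),(370,305)],260,140,15): print('side pts @82',onz('side',p,.082),'@97',onz('side',p,.097))
E
```

```text
(array([ 0.55610341, -0.2203362 ,  0.04387421]), [np.float64(0.00022010309346574315), np.float64(0.0002201030934660249)])
rotor disc top fit [ 0.5562058  -0.22031511  0.04396755  0.0349743 ] 16.841766820902407 rms px 0.11901531823226073
top only [ 0.55630856 -0.22032042  0.044     ] side only [ 0.55586558 -0.22050535  0.044     ]
knob long [-0.02327017 -0.0205579   0.        ] -138.54119177590633
flange top cam @75 [0.52159001 0.17978422 0.075     ]
key [-7.11519794e-04 -4.03161095e-02 -1.11022302e-16] 0.040322387627233704 -91.0110809296312 mid [0.5200116  0.17911616 0.082     ]
side pts @82 [0.52293632 0.20269471 0.082     ] @97 [0.5217834  0.17404434 0.097     ]
side pts @82 [0.51960969 0.14823407 0.082     ] @97 [0.51854569 0.12103932 0.097     ]
```

```bash
python3 - <<'E'
from h import *
from scipy.ndimage import map_coordinates
from scipy.optimize import least_squares
im={n:cv2.cvtColor(cv2.imread(f"pics/{n}0.png"),cv2.COLOR_BGR2GRAY).astype(float) for n in C}
def edges(n,c,r,lo=-.008,hi=.008,th=5):
    s=np.linspace(lo,hi,65);t=np.deg2rad(np.arange(0,360,5));out=[]
    for a in t:
        P=np.c_[c[0]+(r+s)*np.cos(a),c[1]+(r+s)*np.sin(a),np.full(65,c[2])]
        uv=proj(n,P);v=map_coordinates(im[n],[uv[:,1],uv[:,0]],order=1);v=np.convolve(v,np.ones(7)/7,'valid')
        g=np.diff(v);k=np.argmax(-g)  # bright inside
        if v[:10].mean()-v[-10:].mean()>th and 2<k<len(g)-3: out.append(uv[k+4])
    return np.array(out)
c=np.array([.5216,.1798,.075])
for it in range(3):
    E={n:edges(n,c,.029) for n in C}
    def res(q):
        o=[]
        for n in C:
            m=proj(n,circ(q,q[3],360)); d=np.min(np.linalg.norm(E[n][:,None]-m[None],axis=2),1); o.append(d)
        return np.concatenate(o)
    # signed fit via radial in plane z: solve per-camera at given z
    def res(q):
        o=[]
        for n in C:
            for e in E[n]:
                p=onz(n,e,q[2]); o.append(np.hypot(*(p-q[:3])[:2])-q[3])
        return np.array(o)
    s=least_squares(res,[*c,.029],loss='soft_l1',f_scale=.0005); c=s.x[:3].copy()
    print(s.x,len(E['top']),len(E['side']),np.std(s.fun))
def per(n,zz,r):
    p=np.array([onz(n,e,zz)[:2] for e in E[n]]); s=least_squares(lambda q:np.hypot(p[:,0]-q[0],p[:,1]-q[1])-q[2],[.5216,.18,.029],loss='soft_l1',f_scale=.0005); return s.x
print('top only',per('top',.075,.029),'side only',per('side',.075,.029))
# rectified enhanced key view at z=.082 : 60mm, 10px/mm
for n in C:
    g=np.linspace(-.03,.03,600);X,Y=np.meshgrid(g,g); P=np.c_[c[0]+X.ravel(),c[1]+Y.ravel(),np.full(X.size,.082)]
    uv=proj(n,P); v=map_coordinates(im[n],[uv[:,1],uv[:,0]],order=3).reshape(600,600); lo,hi=np.percentile(v,[1,99]); cv2.imwrite(f"pics/rect_{n}.png",np.clip((v-lo)/(hi-lo)*255,0,255))
E
```

```text
[0.52095467 0.18088261 0.07389957 0.02874097] 72 66 0.0013856736214624935
[0.5209046  0.18084636 0.07390983 0.02877615] 72 66 0.0013311392457982126
[0.52089599 0.18084547 0.07383174 0.0287689 ] 72 65 0.0012841939301112535
top only [0.52084759 0.18048488 0.02855608] side only [0.52083109 0.178774   0.02923594][ WARN:0@0.845] global loadsave.cpp:1063 imwrite_ Unsupported depth image for selected encoder is fallbacked to CV_8U.
```

View pics/rect_top.png

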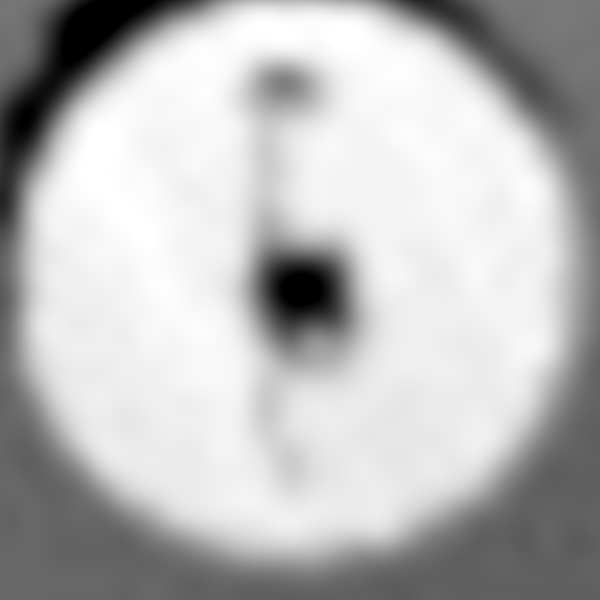

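View pics/rect_side.png

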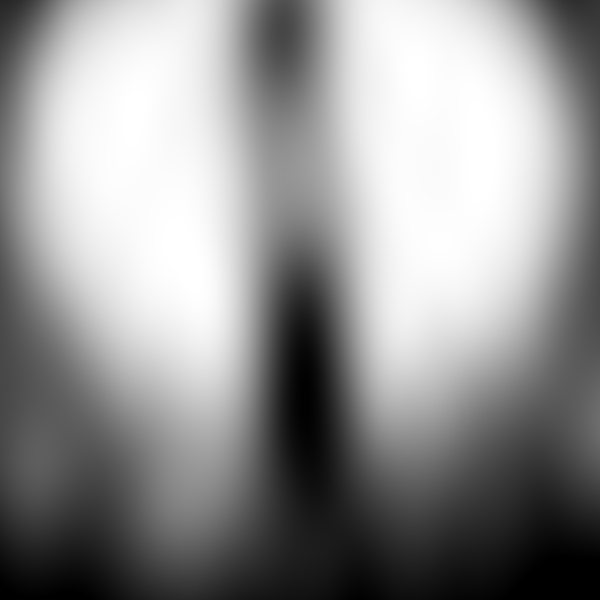

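```bash
cat >> h.py <<'E'
def goto(p,yaw=None):
    o=ctrl.get_obs(); Rt=R.from_euler('xyz',o['orientation'],degrees=True).as_matrix()
    d=Rt.T@(np.array(p)-o['tool_pos'])*1000
    y0=o['orientation'][2]; dy=0 if yaw is None else (yaw-y0+180)%360-180
    print('t',round(o['clock'],2),'pos',o['tool_pos'].round(4),'rpy',o['orientation'].round(2),'F',o['force'].round(1),'open',round(o['opening'],4),'J',o['joint_pos'].round(0))
    print('shift mm',d.round(1),'turn rad',round(-np.deg2rad(dy),4))
E
python3 - <<'E'
from h import *
goto([.50,.20,.24],180)
print('bottle',onz('top',(305,158),0),'rack',onz('top',(385,145),0.05),'timer',onz('top',(290,265),0),'lid',onz('top',(220,150),0))
E
```

```text
t 1.1 pos [0.2345 0.6329 0.2265] rpy [ -90.     -0.   -110.33] F [-0.  -0.4 -0.1] open 0.0876 J [ 86.  21.   1.  -0. -70. -17.]
shift mm [313.7 -13.5 399.4] turn rad 1.216
bottle [ 0.74732622 -0.01454752  0.        ] rack [ 0.76469122 -0.22260732  0.05      ] timer [0.46398998 0.02064991 0.        ] lid [0.77102327 0.21543201 0.        ]
```

```bash
python3 -m crank '[[[-1,20,-1,25,0.1],[-1,60,-3,75,0.25],[-1,95,-4,120,0.4],[-1,130,-6,165,0.55],[-1,165,-7,210,0.7],[-1,200,-9,255,0.85],[-1,235,-10,299,0.97],[-1,268,-11,341,1.08],[-1,295,-12,376,1.16],[-1,309,-13,393,1.2],[-1,314,-13,399,1.216],[-1,314,-13,399,1.216]]]'; python3 - <<'E'
from h import *
goto([.5562,-.2203,.13],129.34)
E
```

```text
clock: 2.6
tool_pos: [0.4996, 0.1998, 0.2396]
orientation: [-90.0, 0.0, 180.0]
force: [-0.8, 0.0, 0.4]
opening: 0.088
t 2.6 pos [0.4996 0.1998 0.2396] rpy [-90.01   0.   179.98] F [-0.8  0.   0.4] open 0.088 J [ 43.   7. -15.  -0. -67. -43.]
shift mm [-56.7 109.5 420.1] turn rad 0.8839
```

```bash
python3 -m crank '[[[-1,-3,2,20,0.05],[-1,-8,10,65,0.14],[-1,-15,20,112,0.24],[-1,-22,35,160,0.34],[-1,-28,50,208,0.44],[-1,-35,65,256,0.54],[-1,-41,80,304,0.64],[-1,-48,92,350,0.74],[-1,-53,103,390,0.82],[-1,-56,108,413,0.87],[-1,-57,109.5,420,0.884],[-1,-57,109.5,420,0.884]]]'; python3 - <<'E'
from h import *
im=ctrl.snapshot('top');cv2.imwrite("pics/top1.png",cv2.resize(im[170:290,320:460,::-1],(700,600),interpolation=cv2.INTER_CUBIC))
im=ctrl.snapshot('side');cv2.imwrite("pics/side1.png",cv2.resize(im[150:330,220:420,::-1],(660,594),interpolation=cv2.INTER_CUBIC))
goto([.5562,-.2203,.047],129.34)
E
```

```text
clock: 4.1
tool_pos: [0.5564, -0.22, 0.13]
orientation: [-90.0, -0.0, 129.3]
force: [-0.1, 0.4, -0.1]
opening: 0.0874
t 4.2 pos [ 0.5566 -0.2193  0.1304] rpy [-9.0020e+01  1.0000e-02  1.2943e+02] F [-0.7  0.1 -0. ] open 0.0873 J [ -3.  18. -17.  -0. -55. -48.]
shift mm [-0.4 83.4  1. ] turn rad 0.0015
```

View pics/top1.png

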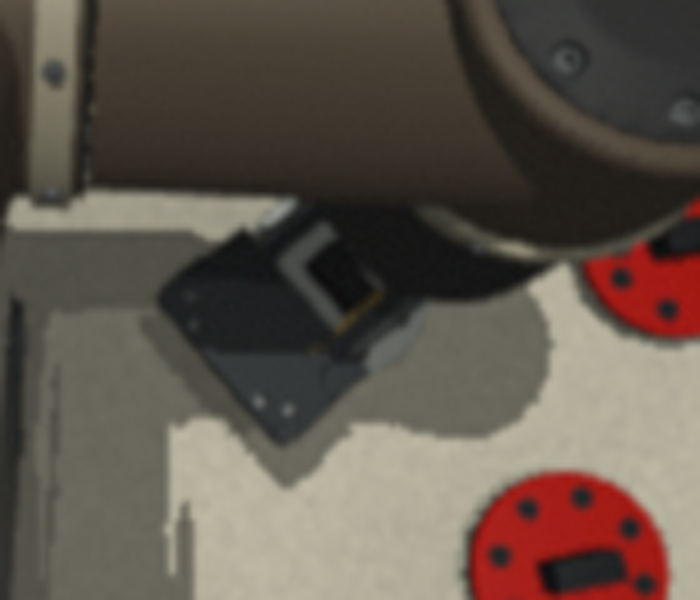

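View pics/side1.png

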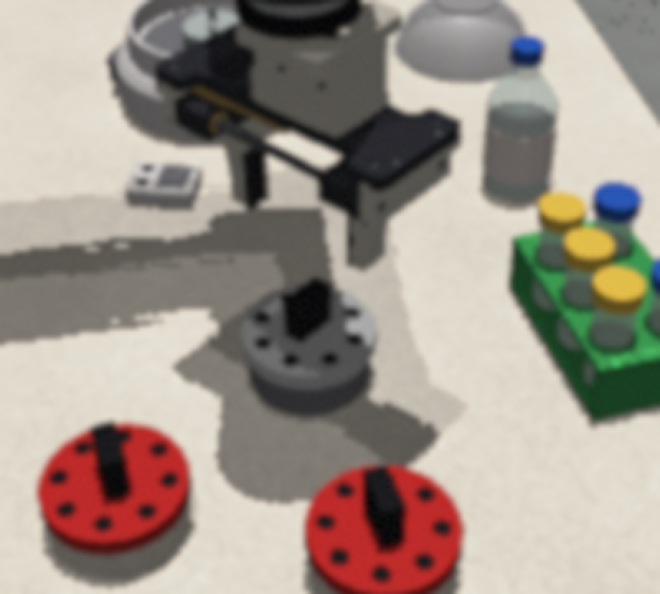

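The side view shows the jaws straddling the grey rotor's knob: fingers at (245,190) and (365,240), knob at (305,305), clear of the rack and bottle. Now I descend.

```bash
python3 -m crank '[[[-1,0,10,0.5,0],[-1,0,25,0.5,0],[-1,0,42,0.5,0],[-1,0,58,0.5,0],[-1,0,72,0.5,0],[-1,0,80,0.5,0],[-1,0,82.5,0.5,0],[-1,0,82.5,0.5,0]]]'; python3 -m crank '[[[-0.5,0,0,0,0],[0,0,0,0,0],[0.4,0,0,0,0],[0.7,0,0,0,0],[1,0,0,0,0],[1,0,0,0,0],[1,0,0,0,0],[1,0,0,0,0]]]'
```

```text
clock: 5.2
tool_pos: [0.5564, -0.2205, 0.0477]
orientation: [-90.0, 0.0, 129.4]
force: [0.1, 1.0, -0.3]
opening: 0.0876
clock: 6.2
tool_pos: [0.5561, -0.2204, 0.0475]
orientation: [-90.0, -0.0, 129.4]
force: [-0.5, -0.7, -1.0]
opening: 0.0155
```

```bash
python3 -m crank '[[[1,0,-3,0,0],[1,0,-10,0,0],[1,0,-20,0,0],[1,0,-32,0,0],[1,0,-47,0,0],[1,0,-63,0,0],[1,0,-80,0,0],[1,0,-95,0,0],[1,0,-106,0,0],[1,0,-110,0,0],[1,0,-110,0,0],[1,0,-110,0,0]]]'; python3 - <<'E'
from h import *
im=ctrl.snapshot('side');cv2.imwrite("pics/side2.png",cv2.resize(im[150:330,220:420,::-1],(660,594),interpolation=cv2.INTER_CUBIC))
goto([.5207,.1802,.165],169)
E
```

```text
clock: 7.7
tool_pos: [0.5558, -0.2203, 0.1569]
orientation: [-90.0, -0.1, 129.3]
force: [-0.8, 0.4, -4.2]
opening: 0.0156
t 7.75 pos [ 0.5558 -0.2204  0.1569] rpy [-8.9950e+01 -5.0000e-02  1.2935e+02] F [-1.6 -0.4 -4.1] open 0.0158 J [ -3.  16. -15.  -0. -59. -48.]
shift mm [ 332.    -8.  -226.8] turn rad -0.6921
```

View pics/side2.png

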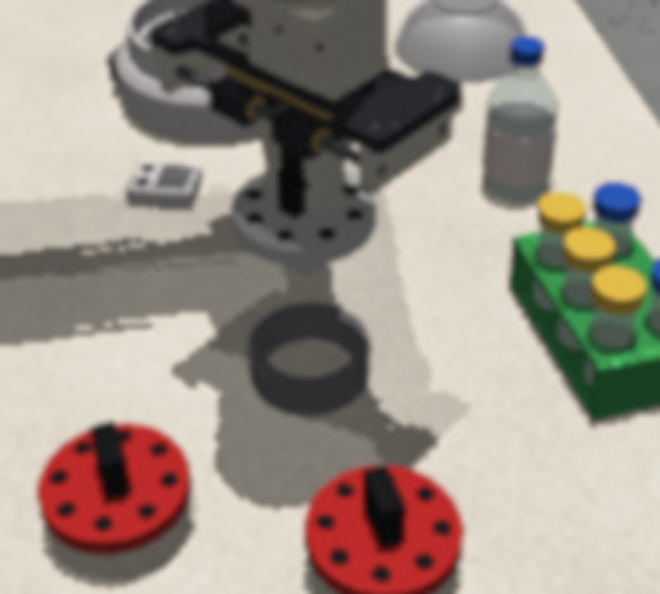

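Rotor (about 4.1 N) is lifted clear; the empty stand shows at (308,355). Now I carry it over to the centrifuge.

```bash
python3 -m crank '[[[1,10,-1,-7,-0.02],[1,35,-2,-24,-0.07],[1,70,-3,-48,-0.14],[1,108,-4,-74,-0.22],[1,147,-5,-100,-0.31],[1,186,-6,-127,-0.39],[1,225,-7,-154,-0.47],[1,264,-8,-180,-0.55],[1,297,-8,-203,-0.62],[1,320,-8,-219,-0.67],[1,332,-8,-227,-0.692],[1,332,-8,-227,-0.692]]]'; python3 - <<'E'
from h import *
im=ctrl.snapshot('side');cv2.imwrite("pics/side3f.png",im[:,:,::-1]);cv2.imwrite("pics/side3.png",cv2.resize(im[95:195,230:350,::-1],(720,600),interpolation=cv2.INTER_CUBIC))
im=ctrl.snapshot('top');cv2.imwrite("pics/top3f.png",im[:,:,::-1]);cv2.imwrite("pics/top3.png",cv2.resize(im[180:300,160:300,::-1],(700,600),interpolation=cv2.INTER_CUBIC))
goto([.5207,.1802,.165],169)
E
```

```text
clock: 9.25
tool_pos: [0.5208, 0.181, 0.1654]
orientation: [-90.0, -0.0, 169.1]
force: [-0.2, -1.2, -3.4]
opening: 0.0156
t 9.35 pos [0.5209 0.1797 0.1654] rpy [-8.9970e+01 -2.0000e-02  1.6897e+02] F [ 0.   0.4 -3.9] open 0.0161 J [ 39.  12. -20.   0. -58. -50.]
shift mm [ 0.3  0.4 -0.4] turn rad -0.0005
```

View pics/side3.png

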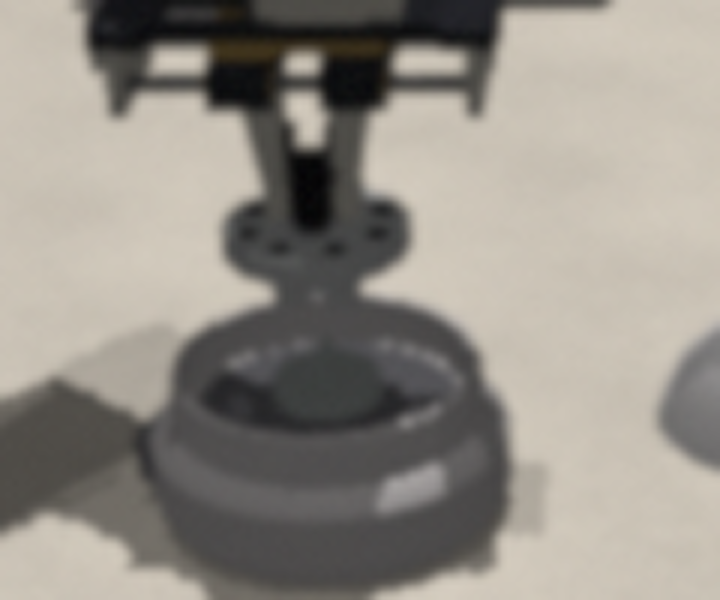

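View pics/top3.png

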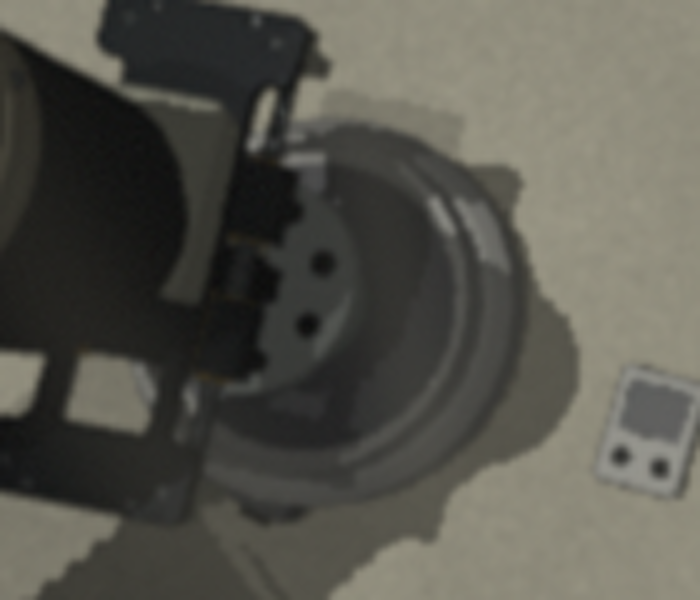

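```bash
python3 - <<'E'
from h import *
T=np.array([.5208,.1804,.1654-.0415+.038])
a=np.deg2rad(169+90) # rotor y
def ov(n,f,box,s):
    im=cv2.imread(f);x,y,w,h=box
    im=cv2.resize(im[y:y+h,x:x+w],None,fx=s,fy=s,interpolation=cv2.INTER_CUBIC)
    im=cv2.convertScaleAbs(im,alpha=1.6)
    def dr(P,c,cl=True):
        q=((proj(n,P)-[x,y]+.5)*s-.5); cv2.polylines(im,[np.round(q*8).astype(np.int32)],cl,c,1,cv2.LINE_AA,3)
    dr(circ(T,.048),(0,0,255))
    for k in range(8):
        t=a+np.deg2rad(22.5+45*k); dr(circ(T+.035*np.array([np.cos(t),np.sin(t),0]),.004,16),(0,255,255))
    dr(circ([.5207,.1800,.075],.029),(0,255,0)); 
    cv2.imwrite(f"pics/ov_{n}.png",im)
ov('side',"pics/side3f.png",(250,110,70,60),10)
ov('top',"pics/top3f.png",(185,200,60,60),10)
E
```

```text
(no output)
```

View pics/ov_side.png

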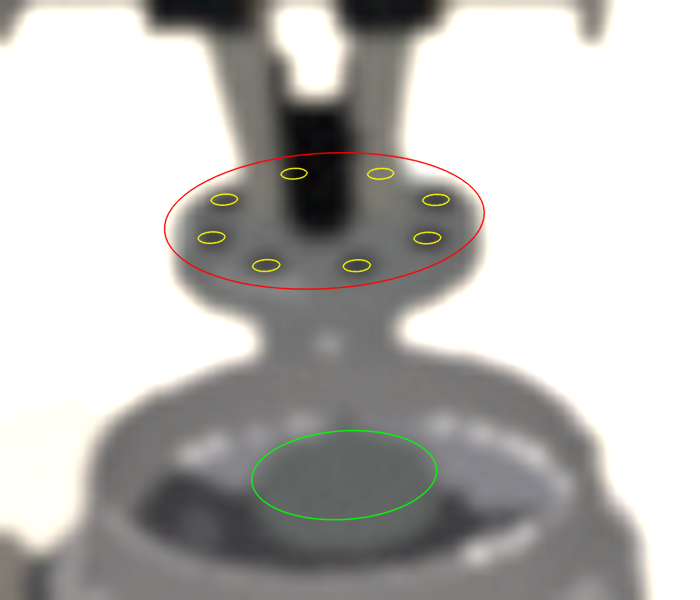

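View pics/ov_top.png

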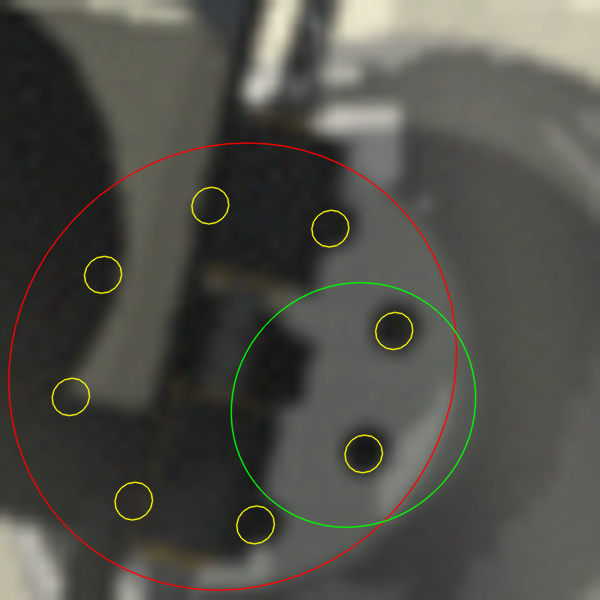

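Both overlays match: projected rotor pockets and flange fall on the imaged ones to within about a pixel. Lowering over the pin, stopping short of the key.

```bash
python3 -m crank '[[[1,0,4,0,0],[1,0,10,0,0],[1,0,17,0,0],[1,0,22,0,0],[1,0,25,0,0],[1,0,28,0,0],[1,0,30,0,0],[1,0,32,0,0],[1,0,34,0,0],[1,0,35,0,0],[1,0,35,0,0]]]'; python3 - <<'E'
from h import *
goto([.5207,.1802,.1245],169)
E
```

```text
clock: 10.72
tool_pos: [0.5212, 0.1802, 0.1305]
orientation: [-90.0, -0.0, 169.0]
force: [-0.1, -1.0, -3.9]
opening: 0.016
t 10.72 pos [0.5212 0.1802 0.1305] rpy [-90.  -0. 169.] F [-0.1 -1.  -3.9] open 0.016 J [ 39.  14. -23.   0. -54. -50.]
shift mm [0.5 6.  0.1] turn rad 0.0
```

```bash
python3 -m crank '[[[1,0,2,0,0],[1,0,4,0,0],[1,0,5,0,0],[1,0,6,0,0],[1,0,6.5,0,0],[1,0,6.5,0,0]]]'; python3 -m crank '[[[1,0,0.5,0,0],[1,0,1,0,0],[1,0,1,0,0]]]'
```

```text
clock: 11.48
tool_pos: [0.5212, 0.1802, 0.1241]
orientation: [-90.0, -0.0, 169.0]
force: [-0.6, -1.0, -3.0]
opening: 0.0159
clock: 11.85
tool_pos: [0.5213, 0.1803, 0.1234]
orientation: [-90.0, 0.0, 169.0]
force: [-1.3, 0.1, -0.0]
opening: 0.0156
```

```bash
python3 -c "
from h import *
goto([.5207,.1802,.1245],169)"
```

```text
t 11.85 pos [0.5213 0.1803 0.1234] rpy [-9.0010e+01  2.0000e-02  1.6901e+02] F [-1.3  0.1 -0. ] open 0.0156 J [ 39.  14. -23.   0. -53. -50.]
shift mm [ 0.6 -1.1  0.2] turn rad 0.0001
```

Contact came at TCP 0.1234, which is the height expected for riding on the key. Adding light pressure.

```bash
python3 -m crank '[[[1,0,0.5,0,0],[1,0,1,0,0],[1,0,1,0,0]]]'; python3 -m crank '[[[1,0,0.3,0,0],[1,0,0.6,0,0],[1,0,0.6,0,0]]]'
```

```text
clock: 12.22
tool_pos: [0.5214, 0.1803, 0.1224]
orientation: [-90.0, 0.0, 169.0]
force: [-1.2, -0.3, 2.8]
opening: 0.0163
clock: 12.6
tool_pos: [0.5214, 0.1803, 0.1217]
orientation: [-90.0, 0.0, 169.0]
force: [-2.6, 0.8, 5.7]
opening: 0.0159
```

```bash
python3 -m crank '[[[1,0,0,0,-0.03],[1,0,0,0,-0.06],[1,0,0,0,-0.06]]]';  python3 -m crank '[[[1,0,0,0,-0.02],[1,0,0,0,-0.035],[1,0,0,0,-0.035]]]'
```

```text
clock: 12.98
tool_pos: [0.5219, 0.1805, 0.1219]
orientation: [-90.0, 0.1, 172.5]
force: [-1.2, -0.1, 5.9]
opening: 0.016
clock: 13.35
tool_pos: [0.5217, 0.1806, 0.1218]
orientation: [-90.0, 0.1, 174.5]
force: [0.7, 0.1, 4.6]
opening: 0.0156
```

```bash
python3 -m crank '[[[1,0,0,0,-0.02],[1,0,0,0,-0.02]]]';python3 -c "
from h import *
goto([.5207,.1802,.1245],179);print(ctrl.get_obs()['moment'])"
```

```text
clock: 13.6
tool_pos: [0.5202, 0.1798, 0.1203]
orientation: [-89.9, -0.1, 175.6]
force: [-0.1, 0.6, -3.9]
opening: 0.0159
t 13.6 pos [0.5202 0.1798 0.1203] rpy [-8.9940e+01 -1.2000e-01  1.7559e+02] F [-0.1  0.6 -3.9] open 0.0159 J [ 39.  14. -23.  -0. -53. -44.]
shift mm [-0.4 -4.2 -0.4] turn rad -0.0596
[ 0.4365931  -0.02604351 -0.00775953]
```

Force fell from +4.6 to -3.9 N at yaw 175.6, so the key is in line at the edge of its play. I turn slightly further to centre it, then lower.

```bash
python3 -m crank '[[[1,0,0,0,-0.015],[1,0,0.5,0,-0.03],[1,0,1,0,-0.03]]]'; python3 -c "
from h import *
print(ctrl.get_obs()['moment'])"; python3 -m crank '[[[1,0,1,0,0],[1,0,2,0,0],[1,0,2,0,0]]]'; python3 -c "
from h import *
print(ctrl.get_obs()['moment'],ctrl.get_obs()['tool_pos'])"
```

```text
clock: 13.98
tool_pos: [0.521, 0.18, 0.1202]
orientation: [-90.0, -0.0, 177.3]
force: [-0.4, 0.3, -3.9]
opening: 0.0159
[ 0.09737988 -0.02798745 -0.00715844]
clock: 14.35
tool_pos: [0.521, 0.1801, 0.1183]
orientation: [-90.0, -0.0, 177.3]
force: [0.0, -0.8, -3.2]
opening: 0.0156
[ 0.03673091  0.23307761 -0.05467855] [0.52103799 0.18014612 0.11829588]
```

```bash
python3 -m crank '[[[1,0,0.5,0,0],[1,0,1,0,0],[1,0,1.3,0,0],[1,0,1.3,0,0]]]'; python3 -m crank '[[[1,0,0.4,0,0],[1,0,0.7,0,0],[1,0,0.7,0,0]]]'
```

```text
clock: 14.85
tool_pos: [0.5211, 0.1802, 0.1171]
orientation: [-90.0, -0.0, 177.3]
force: [-1.3, -0.5, -3.6]
opening: 0.0161
clock: 15.22
tool_pos: [0.5211, 0.1802, 0.1165]
orientation: [-90.0, -0.0, 177.3]
force: [-2.4, -0.3, -1.1]
opening: 0.0158
```

```bash
python3 -m crank '[[[1,0,0.3,0,0],[1,0,0.6,0,0],[1,0,0.6,0,0]]]'; python3 -c "
from h import *
print(ctrl.get_obs()['moment'],ctrl.get_obs()['tool_pos'])"; python3 -m crank '[[[0.8,0,0,0,0],[0.6,0,0,0,0],[0.4,0,0,0,0],[0.1,0,0,0,0],[-0.3,0,0,0,0],[-0.6,0,0,0,0],[-1,0,0,0,0],[-1,0,0,0,0],[-1,0,0,0,0],[-1,0,0,0,0]]]'
```

```text
clock: 15.6
tool_pos: [0.5212, 0.1802, 0.1161]
orientation: [-90.0, 0.0, 177.3]
force: [-4.4, -0.2, 2.5]
opening: 0.0155
[ 0.03418447  1.76943967 -0.04103004] [0.52116651 0.18021257 0.11609478]
clock: 16.85
tool_pos: [0.5212, 0.1802, 0.1159]
orientation: [-90.0, -0.0, 177.3]
force: [-0.7, 0.4, -0.2]
opening: 0.0862
```

Released, with the tool force near zero. Now I retreat upward and back off to check.

```bash
python3 -m crank '[[[-1,0,-3,0,0],[-1,0,-12,0,0],[-1,0,-28,0,0],[-1,0,-50,0,0],[-1,0,-75,0,0],[-1,0,-100,0,0],[-1,0,-125,0,0],[-1,0,-140,0,0],[-1,0,-145,0,0],[-1,0,-145,0,0]]]'; python3 -c "
from h import *
goto([.36,.42,.27],179)"
```

```text
clock: 18.1
tool_pos: [0.521, 0.1802, 0.2607]
orientation: [-90.0, -0.0, 177.3]
force: [0.6, 0.8, -0.0]
opening: 0.0876
t 18.1 pos [0.521  0.1802 0.2607] rpy [-9.000e+01 -2.000e-02  1.773e+02] F [ 0.6  0.8 -0. ] open 0.0876 J [ 39.   8. -12.  -0. -70. -42.]
shift mm [ 172.2   -9.3 -232. ] turn rad -0.0297
```

```bash
python3 -m crank '[[[-1,10,0,-14,0],[-1,35,-2,-48,0],[-1,68,-4,-92,0],[-1,102,-6,-138,0],[-1,135,-8,-182,0],[-1,160,-9,-216,0],[-1,170,-9,-230,0],[-1,172,-9,-232,0],[-1,172,-9,-232,0]]]'; python3 - <<'E'
from h import *
for n in C:
    im=ctrl.snapshot(n);cv2.imwrite(f"pics/{n}5f.png",im[:,:,::-1])
    T=np.array([.5208,.1802,.075+.038])
    x,y,w,h=(245,130,80,60) if n=='side' else (180,195,80,75); s=10 if n=='side' else 8
    c=cv2.resize(im[y:y+h,x:x+w,::-1],None,fx=s,fy=s,interpolation=cv2.INTER_CUBIC);cv2.imwrite(f"pics/c5_{n}.png",c)
    q=((proj(n,circ(T,.048))-[x,y]+.5)*s-.5);cv2.polylines(c,[np.round(q*8).astype(np.int32)],True,(0,0,255),1,cv2.LINE_AA,3);cv2.imwrite(f"pics/o5_{n}.png",c)
print(ctrl.get_obs()['clock'])
E
```

```text
clock: 19.23
tool_pos: [0.3603, 0.4195, 0.2695]
orientation: [-89.9, -0.0, 177.3]
force: [-0.4, -0.9, 1.3]
opening: 0.0878
19.325
```

View pics/o5_side.png

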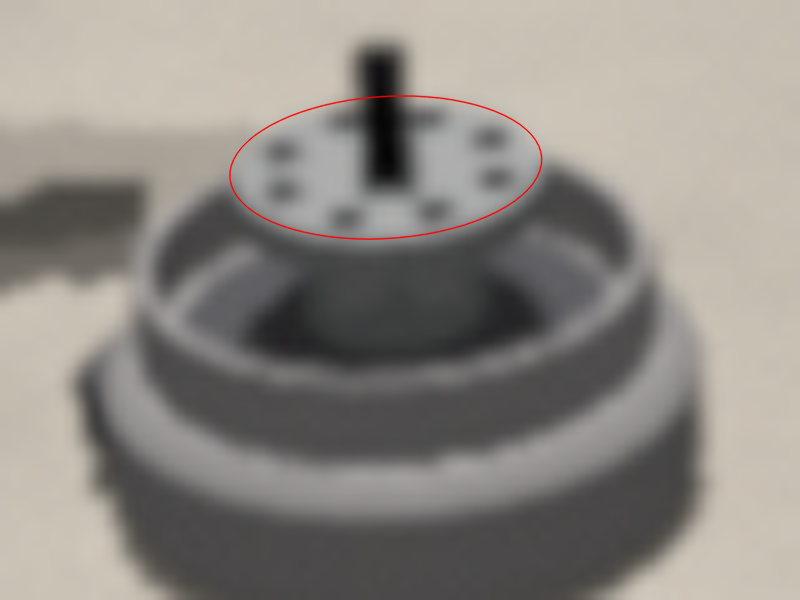

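View pics/o5_top.png

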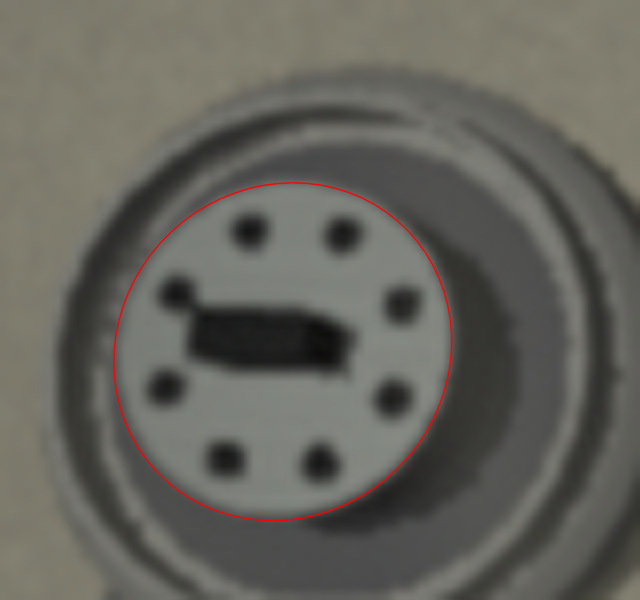

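View pics/side5f.png

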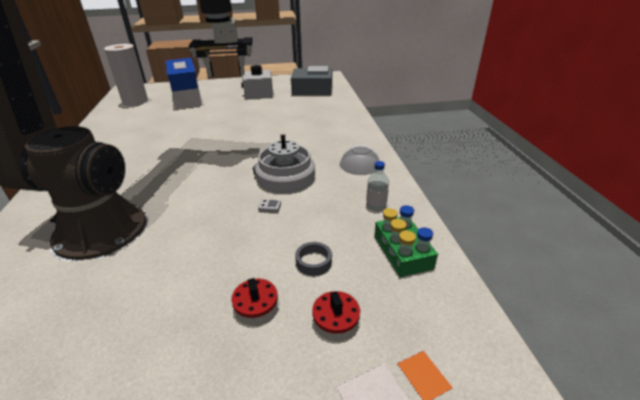

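The disc fits the predicted home outline (z = 0.113, level) in both views: side centred at (385,168) and top at (283,352) in the crops. The bystanders have not moved. One numeric height check, then I hand in.

```bash
python3 - <<'E'
from h import *
def z(p,x0,y0,s): p=np.array(p,float); return np.c_[x0+(p[:,0]+.5)/s-.5,y0+(p[:,1]+.5)/s-.5]
pt=z([(250,232),(342,235),(402,305),(393,398),(320,464),(226,460),(166,387),(178,293)],180,195,8)
ps=z([(282,151),(496,179),(283,191),(490,139)],245,130,10)
print(tri(pt.mean(0),ps.mean(0)))
# opposite pairs in both views -> left/right pockets heights via each side pair
print(ctrl.close_job())
E
```

```text
(array([0.52147555, 0.17955159, 0.11313701]), [np.float64(4.64598701170842e-05), np.float64(4.645987011726416e-05)])
the job is handed in; nothing more can be done
None
```

The rotor is on the spindle, slots over the key, released and standing free, and the job is handed in. It reports no verdict, so this rests on my own checks. The robot clock read about 19.3 s of the 67 s allowed.

**What I did:** I located the grey rotor and the spindle in both cameras and read the key's direction, about 89° in the world frame, from the top view. I gripped the knob across its 16 mm, lifted it off the stand and set it over the pin with the slots about 10° out of line. I pressed with roughly 10 N and turned it. At yaw 175.6° the tool force dropped from +4.6 to −3.9 N as the slots came in line. I centred it by another 1.7°, lowered it to the flange, opened the jaws and backed away.

**Last checks:**
- **Height and position:** The disc's top triangulates to z = 0.1131 m, against 0.113 m expected when fully home. Its centre is about 1 mm from the measured spindle axis.
- **Level:** The predicted level outline fits the rotor in both pictures. I did not compute a tilt angle.
- **Forces:** Contact force read about 10 N at most at the end of each move. I did not see the force between those readings.
- **Bystanders:** The lid, bottle, tube rack and timer look unmoved in the side view. I did not measure them again.

**Disagreements:** The two cameras put the flange centre 1.7 mm apart in y. I took the side camera's edges to be the unreliable ones, and the pin went in without side force. The tool also read about 4.4 N sideways and a 1.8 N·m moment just before release, and the force was back near zero once the jaws opened.

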